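Load the shuttle feeder's plate magazine and knock the pile up square

TASK

Load the feeder magazine: turn the red key in the guard cover a quarter turn clockwise to free its cam latch, then swing the cover up and leave it standing open. Lay the two loose drilled plates on the one already inside and press the pile of three, firmly but never hard, home against the two side stops and the end stop, so that all lie flat, flush on top of one another and touching the stops. Do not disturb the screwdriver, the ring gauge or the caliper.

Things in the scene. Friction and masses are not known exactly. Their poses are not given: they have to be found in the camera images.
- nest (a point): Centre of the underside of the squared pile, on the magazine's inner floor, 12 mm above the bench. Axes: x to the hinge side (rear), y left, z up. The magazine is an aluminium-walled frame bolted down, walls 8 mm thick, tops 52 mm above the bench. Free floor round this point: x -99 to +87, y -99 to +99 mm; a low 6 mm thick shuttle blade sticks out of the left wall to y +88.
- side_stops: Two upright round steel pins, 10 mm diameter, 34 mm tall from the magazine floor, left of the pile at x = -28 and +28 mm; origin midway between them on the floor, at x 0, y +33 mm from the nest point. A squared plate's left long edge touches both. Finger room between them 46 mm. Press the pile home on them with some 10 to 20 N; they must not take over 40 N.
- end_stop: One upright round steel pin, 10 mm diameter, 34 mm tall, at the rear end of the pile; origin at its foot on the magazine floor, at x +45 mm, y 0 from the nest point. A squared plate's rear short edge touches it. It must not take over 40 N.
- cover (a joint): Hinge of the clear guard cover over the magazine, rad: 0 shut, 1.57 upright, 2.2 against its open stop. The hinge is stiff, so the cover stays at any angle; about 4 N at the handle swings it. It cannot rise more than a few degrees while the cam latch is locked.
- cover_hinge (a point): Middle of the cover's hinge line, which runs along the magazine's y at the rear wall, 93 mm behind (+x) and 40.5 mm above the nest point. The shut cover is a clear 5 mm sheet lying on the walls, its top 57.5 mm above the bench; it reaches 201 mm forward (-x) of the hinge and 107 mm to either side.
- cover_handle (a point): Middle of the round bar of the cover's black bow handle, which stands out forward from the cover's front edge: bar 10 mm diameter, 80 mm long along the magazine's y, 45 mm clear of that edge. With the cover shut it is 251 mm in front of (-x), 30 mm left of (+y) and 9 mm above the hinge point. It turns with the cover; the bar may turn between the fingers.
- key (a joint): Angle of the red wing key and of its cam under the cover, rad, growing clockwise seen from above: 0 locked, 1.571 fully turned (stop). It counts as unlocked above 1.2. Turning takes about 0.05 N m; it stays where it is left.
- key_grip (a point): Centre of the key's red wing: 36 mm long, 9 mm thick, 26 mm tall, centre 27 mm above the cover's top, its axis upright. At joint 0 the 36 mm length lies along the magazine's x, the 9 mm along its y. It sits 175 mm in front (-x) and 60 mm right (-y) of the hinge point. This point's axes turn with the key (x along the wing).
- plate_a: Aluminium drilled plate 80 mm (x) by 56 mm (y) by 10 mm, two 10 mm through holes 24 mm either side of its middle; origin at the centre of its underside. It already lies on the magazine's floor, some 10 mm short of the stops and askew. About 0.13 kg. Sliding the stacked pile of three along the floor takes up to 10 N of drag before it meets a stop.
- plate_b: The same kind of plate, loose and flat on the bench to the right of the magazine; origin at the centre of its underside.
- plate_c: The same kind of plate, loose and flat on the bench to the right of the magazine; origin at the centre of its underside.
- screwdriver: Bystander: yellow-handled screwdriver 194 mm long, lying on the bench; leave it.
- ring_gauge: Bystander: grey steel ring, 60 mm diameter, 16 mm high; leave it.
- caliper: Bystander: caliper 235 mm long, lying on the bench left of the magazine; leave it.
Not all that is in view belongs to the job. What is shaped like the plate_b but blue or yellow is not meant.

How it is judged:
On the way, in this order (a step that is already met when the one before it is completed fails the run):
1. the key is turned at least 1.2 rad clockwise while the cover is still shut (value of joint key above 1.2 rad and value of joint cover below 0.1 rad), for 0.1 s.
2. the cover is swung open, past 1.4 rad (value of joint cover above 1.4 rad), for 0.2 s.
3. with all three plates in the pile, it is pressed home against the side stops, felt there with more than 8 N (by the plates, not the fingers) (horizontal distance between each of plate_a, plate_b, plate_c and nest below 0.02 m and z of each of plate_a, plate_b, plate_c in the frame of nest below 0.024 m and contact force between anything else and side_stops above 8 N and contact force between the fingers and side_stops below 0.5 N), for 0.02 s.
At the end, for the whole second after the job is handed in: Key past 1.2 rad, cover open past 1.4 rad; all three plates at rest in one pile in the magazine, each flat and parallel to the stops within 0.03 rad and within 1.5 mm, in x and in y, of touching the side stops and the end stop, none higher than third in the pile (value of joint key above 1.2 rad and value of joint cover above 1.4 rad and x of plate_a in the frame of nest between -0.0015 and 0.0015 m and y of plate_a in the frame of nest between -0.0015 and 0.0015 m and z of each of plate_a, plate_b, plate_c in the frame of nest below 0.0215 m and angle between the x axis of each of plate_a, plate_b, plate_c and the x axis of nest, either way round below 0.03 rad and angle between each of plate_a, plate_b, plate_c's own z axis and vertical below 0.03 rad and linear speed of each of plate_a, plate_b, plate_c below 0.01 m/s and x of plate_b in the frame of nest between -0.0015 and 0.0015 m and y of plate_b in the frame of nest between -0.0015 and 0.0015 m and x of plate_c in the frame of nest between -0.0015 and 0.0015 m and y of plate_c in the frame of nest between -0.0015 and 0.0015 m).
It fails at once if a stop is pushed with more than 40 N (contact force between anything else and side_stops above 40 N or contact force between anything else and end_stop above 40 N).
It fails at once if the screwdriver, ring gauge or caliper is moved by more than 15 mm (distance of any of screwdriver, ring_gauge, caliper from where it was at the start of the episode above 0.015 m).
It also fails if it takes over 72 s, if anything falls off the work surface, if the arm or the gripper's body presses on something with over 40 N, if the wrist force passes 120 N, or if a joint passes its speed limit or range.

ROBOT

A 6-joint arm with a two-finger parallel gripper is mounted at the origin on a cart in front of the work surface, level with it; the furniture and walls round the work are solid. World frame = base frame: x ahead of the robot, y to its left, z up, the work surface at z = 0. Lengths are in m, angles in rad, forces in N, time in s.
With the tool pointing down it reaches from about 0.3 to 0.875 m from the base axis. Payload 6.4 kg.
Tool frame: the origin (TCP) lies midway between the tips of the shut fingers; the grasp point (between the pads) lies 19 mm behind it (r.hold_point_z is the distance from the TCP to the grasp point, in m); z points along the fingers, y is the line along which they close (so a half turn about z gives the same grasp; the last joint's range is limited). The gripper opens to 88 mm and grips with 3 to 60 N. Pads are 18 mm wide; open, the fingers measure 123 mm over their backs; the gripper's body (75 mm by 187 mm) begins 45 mm behind the grasp point.
Start: joints at [0.938, 0.181, 1.607, -0, 1.354, -0.206], TCP at [0.238, 0.523, 0.239] pointing down, gripper open.
Joint ranges: [-2.99, 2.99], [-0.89, 2.07], [0.3, 2.58], [-1.14, 4.28], [0, 2.63], [-3.12, 3.12]. Speed limits (rad/s): [2.57, 2.57, 3.01, 3.14, 3.14, 3.14].

INTERFACE

Orientations are given as a unit quaternion [x, y, z, w].
In Python, from workcell import r, viewer gives the robot as it stands. Calls block until the motion is done:
- r.move_pose(position, orientation): joint-space move of the TCP to a pose.
- r.line_to(position, frame=None, max_speed=0.15, max_force=None): straight line of the TCP; frame=None keeps the orientation; max_speed is the mean speed in m/s. With max_force (N) it stops when the force on the tool has changed by that much, and returns True; else False.
- r.set_joints(angles): joint-space move.
- r.gripper_to(opening): finger opening in m; the grip force is fixed at half the most; returns when the fingers have stopped.
- r.dwell(seconds).
- r.inverse_kinematics(position, orientation): joint angles nearest the present ones, or None.
- r.read_state(): the state.
- viewer.snapshot(name): name is "scene" or "top"; returns a dict with "color" (420x560x3 uint8, red, green, blue), "intrinsics" (3x3 intrinsics, pixels), "xyz" and "attitude" of the camera in the world. Camera axes: x right, y up, looking along -z (the intrinsics and any distortion apply to the point x, -y, -z); pixel columns grow to the right and rows downward; lengths in m; the calibration is good to about 2 mm. A picture is of the moment at which its call begins. There is no depth.
A pose or a line that the arm cannot do raises r.PlanningError and nothing moves.
- r.finish_job(): hands the job in; it is judged then, once.
The state is a dict: "time": time; "joints": joint angles; "qd": joint speeds; "joint_torque": joint torques, N m; "position": TCP position; "orientation": TCP orientation; "force": force on the tool from outside, world axes, zero at the start; "torque": the same for the moment, N m; "gripper_width": finger opening in m; "grip_force": force on a finger pad.
Only numpy, scipy, OpenCV 4.12 (cv2) and the standard library are available. Lean on these libraries where they do the work, as an engineer would, in place of code of your own. Each camera call takes 0.05 s, during which the arm holds its last target. There are 200 camera calls.

## Working session

There is one attempt and no reset: what is moved stays moved. The work goes in short steps, each a Python script; the robot and the scene stay as the last script left them, time stands still between calls to the robot, and variables do not carry over. Pictures are saved under pics/ and viewed, at most 10 in all, crops included, and the job is handed in when it is done.

```bash
mkdir -p pics; ls; python3 - <<'E'
from workcell import r, viewer
import cv2, numpy as np
for n in("scene","top"):
    s=viewer.snapshot(n); cv2.imwrite(f"pics/{n}0.png",s["color"][...,::-1]); print(n,s["intrinsics"],s["xyz"],s["attitude"],s.keys())
    np.save(f"pics/{n}0.npy",s["color"])
print(r.read_state(), r.hold_point_z)
E
```

```text
pics
scene [[388.58255068   0.         284.75440612]
 [  0.         388.58255068 205.55578865]
 [  0.           0.           1.        ]] [-0.00492556 -0.23291243  0.86494581] [ 0.30896451 -0.15594818 -0.43122132  0.83322822] dict_keys(['color', 'intrinsics', 'xyz', 'attitude'])
top [[431.18585005   0.         278.40674033]
 [  0.         431.18585005 208.82837593]
 [  0.           0.           1.        ]] [0.250178   0.15931382 1.26772625] [ 0.07972746 -0.08141107 -0.68925315  0.71550392] dict_keys(['color', 'intrinsics', 'xyz', 'attitude'])
{'time': 0.1, 'joints': array([ 9.37732185e-01,  1.81484741e-01,  1.60787047e+00, -2.70346643e-06,
        1.35380907e+00, -2.06270171e-01]), 'qd': array([-0.00099777, -0.00199729, -0.00328784, -0.0007279 ,  0.00162267,
        0.0001114 ]), 'joint_torque': array([-5.09584843e-04, -4.34819841e+01, -3.42692828e+01,  7.03745079e-02,
        3.39521107e-02, -5.48095875e-05]), 'position': array([0.23770872, 0.52304763, 0.23790826]), 'orientation': array([ 2.11780697e-01,  9.77316898e-01, -7.18161919e-04, -3.18979518e-04]), 'force': array([ 1.0295238 , -0.38749181,  0.59730991]), 'torque': array([-0.04411129,  0.0159123 , -0.00927528]), 'grip_force': 0.0, 'gripper_width': 0.08812081481555543} 0.0187
```

View pics/scene0.png

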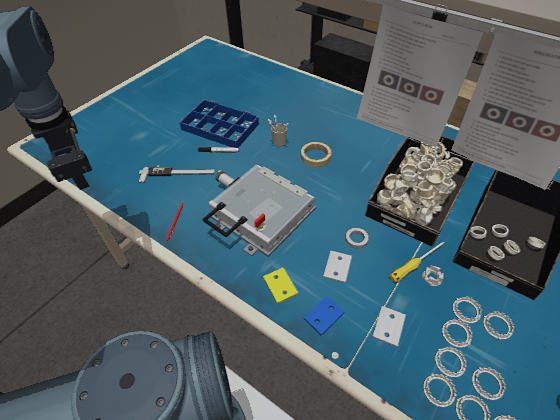

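View pics/top0.png

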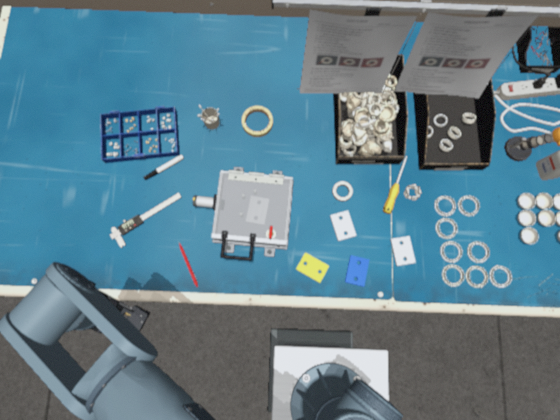

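The scene view shows the magazine at (262,207), with the red key at (260,219) and the handle at (225,220). Pale plates are at (338,265) and (390,325) in the scene view, and at (343,225) and (402,250) in the top view. The yellow plate at (313,267) and the blue one at (357,271) are decoys. I'll confirm this in an enlarged crop.

```bash
cat > h.py <<'E'
import numpy as np, cv2
from scipy.spatial.transform import Rotation as R
def ray(s,uv):
    K=s["intrinsics"]; uv=np.atleast_2d(uv)
    d=np.c_[(uv[:,0]-K[0,2])/K[0,0],-(uv[:,1]-K[1,2])/K[1,1],-np.ones(len(uv))]
    return np.array(s["xyz"]),R.from_quat(s["attitude"]).apply(d)
def onplane(s,uv,z):
    o,d=ray(s,uv); return o+d*((z-o[2])/d[:,2])[:,None]
def proj(s,p):
    K=s["intrinsics"]; c=R.from_quat(s["attitude"]).inv().apply(np.atleast_2d(p)-s["xyz"])
    return np.c_[K[0,0]*c[:,0]/-c[:,2]+K[0,2],-K[1,1]*c[:,1]/-c[:,2]+K[1,2]]
def rects(mask,amin=100):
    out=[]
    for c in cv2.findContours(mask.astype(np.uint8),cv2.RETR_EXTERNAL,cv2.CHAIN_APPROX_NONE)[0]:
        if cv2.contourArea(c)>amin: out.append(c[:,0,:].astype(float))
    return out
def down(th):  # tool down; th = world angle of the finger-closing line (tool y)
    return (R.from_euler('z',th-np.pi/2)*R.from_euler('y',np.pi)).as_quat()
E
python3 - <<'E'
from h import *
from workcell import viewer
for n in("scene","top"):
    s=viewer.snapshot(n); im=s["color"]
    hsv=cv2.cvtColor(im,cv2.COLOR_RGB2HSV)
    if n=="top": cv2.imwrite("pics/crop1.png",cv2.resize(im[150:285,185:425,::-1],None,fx=3.3,fy=3.3,interpolation=cv2.INTER_CUBIC))
    else: cv2.imwrite("pics/crop2.png",cv2.resize(im[155:280,190:360,::-1],None,fx=4.5,fy=4.5,interpolation=cv2.INTER_CUBIC))
    m=(hsv[...,1]<60)&(hsv[...,2]>150)
    for c in rects(m,200):
        q=onplane(s,c,0.010)[:,:2]*1000
        (cx,cy),(w,h),a=cv2.minAreaRect(q.astype(np.float32))
        if 30<min(w,h)<80 and max(w,h)<120: print(n,"white",c.mean(0).round(),cx,cy,w,h,a)
    m=(hsv[...,1]>150)&(hsv[...,2]>100)&((hsv[...,0]<8)|(hsv[...,0]>172))
    for c in rects(m,15): print(n,"red",c.mean(0).round(),c.min(0),c.max(0),onplane(s,c.mean(0),0.0845))
E
```

```text
scene white [488. 385.] 432.182373046875 -430.4173583984375 56.799739837646484 61.55207824707031 6.5591607093811035
scene white [450. 360.] 430.2146911621094 -349.0034484863281 61.67436218261719 56.50239944458008 41.79615020751953
scene white [498. 326.] 571.2435913085938 -411.8060607910156 55.967872619628906 60.81816101074219 28.930843353271484
scene white [337. 266.] 500.9096374511719 -31.785011291503906 79.95850372314453 57.34489059448242 18.051666259765625
scene white [357. 236.] 610.8268432617188 -27.210418701171875 53.416690826416016 58.47203826904297 35.150611877441406
scene red [259. 221.] [255. 214.] [264. 226.] [[0.45576009 0.18246479 0.0845    ]]
scene red [174. 222.] [166. 203.] [182. 240.] [[0.32859741 0.35694922 0.0845    ]]
top white [ 15. 290.] 274.9735107421875 903.4118041992188 32.540218353271484 95.09588623046875 0.10262465476989746
top white [479. 251.] 437.2284851074219 -427.9769287109375 63.26393127441406 63.73628234863281 44.166385650634766
top white [451. 251.] 434.9490661621094 -347.82244873046875 61.69294357299805 63.250911712646484 44.45479965209961
top white [402. 251.] 431.010009765625 -205.55189514160156 82.93226623535156 63.141483306884766 11.571185111999512
top white [446. 228.] 504.1396179199219 -338.15679931640625 65.28862762451172 63.44501495361328 87.38809204101562
top white [343. 225.] 500.473388671875 -30.863765716552734 83.08195495605469 59.21253204345703 18.206995010375977
top white [445. 205.] 570.9679565429688 -337.15118408203125 63.199073791503906 62.843017578125 87.4178695678711
top white [469. 205.] 576.3001098632812 -408.0810546875 62.462623596191406 66.22674560546875 61.422760009765625
top white [342. 190.] 606.9583129882812 -28.678667068481445 59.65135955810547 61.071868896484375 2.193739175796509
top red [188. 265.] [180. 246.] [196. 284.] [[0.35843899 0.4020528  0.0845    ]]
```

View pics/crop1.png

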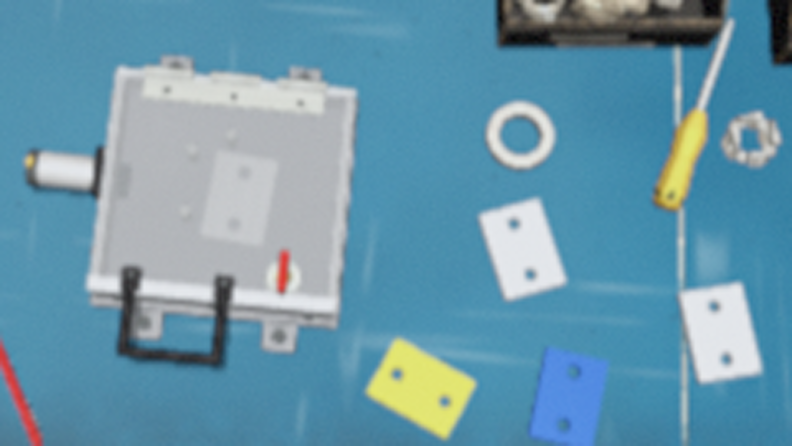

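View pics/crop2.png

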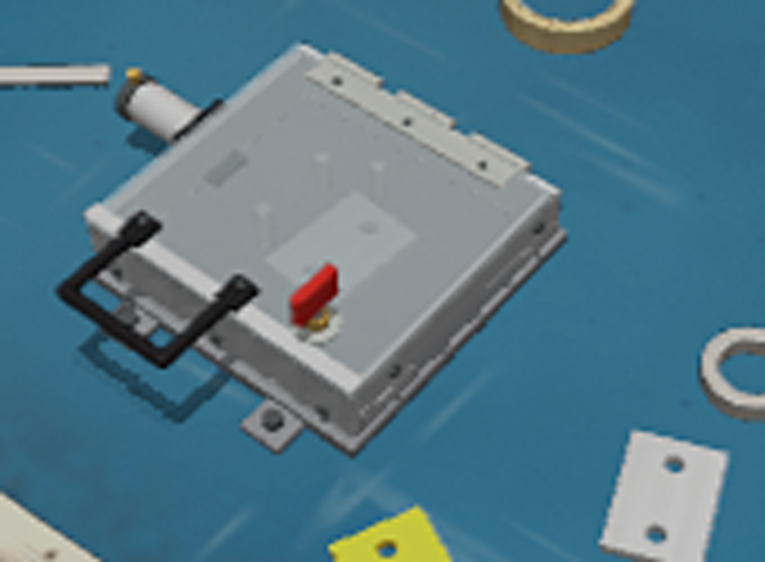

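The crops confirm plate_b and plate_c are the two pale plates at crop (522,250) and (721,333). The pins show through the cover at (232,135), (193,153) and (186,211) in the top crop, and at (378,167), (322,158) and (262,210) in the scene crop. Next I fit the magazine pose.

```bash
python3 - <<'E'
from h import *
from workcell import viewer
tc=lambda p:(np.array(p,float)+.5)/3.3-.5+[185,150]
sc=lambda p:(np.array(p,float)+.5)/4.5-.5+[190,155]
S={n:viewer.snapshot(n) for n in("scene","top")}
P=[];Q=[];L=[]
pins=np.array([[45,0],[28,33],[-28,33]])/1000
for n,px in(("top",tc([[232,134],[193,152],[186,210]])),("scene",sc([[378,162],[322,153],[262,206]]))):
    w=onplane(S[n],px,.046)[:,:2]; print(n,"pins",w.round(4).tolist()); P+=list(pins);Q+=list(w);L+=[n+"pin"]*3
for n in S:
    s=S[n];im=s["color"];hsv=cv2.cvtColor(im,cv2.COLOR_RGB2HSV)
    m=(hsv[...,1]>120)&((hsv[...,0]<10)|(hsv[...,0]>170))&(hsv[...,2]>70)
    for c in rects(m,4):
        u=c.mean(0)
        if 240<u[0]<290 and 200<u[1]<250:
            w=onplane(s,u,.0845)[0]; print(n,"key",u,w); P.append([93/1e3-.175,-.06]);Q.append(w[:2]);L.append(n+"key")
    m=(hsv[...,2]<70)
    m[:, :195]=0; m[:,290:]=0; m[:195]=0; m[275:]=0
    for c in rects(m,10):
        print(n,"black",c.min(0),c.max(0),cv2.approxPolyDP(c.astype(np.int32),2,True)[:,0].tolist())
# handle bar outer ends centre-line
for n,px in(("top",tc([[123,352],[217,361]])),("scene",sc([[65,291],[162,360]]))):
    w=onplane(S[n],px,.0615)[:,:2]; print(n,"bar",w.tolist(),np.linalg.norm(w[0]-w[1])); P.append([-.158,.03]);Q.append(w.mean(0));L.append(n+"bar")
P=np.array(P);Q=np.array(Q)
def fit(P,Q):
    a=P-P.mean(0);b=Q-Q.mean(0)
    th=np.arctan2((a[:,0]*b[:,1]-a[:,1]*b[:,0]).sum(),(a*b).sum()); c,s=np.cos(th),np.sin(th);M=np.array([[c,-s],[s,c]])
    return th,Q.mean(0)-M@P.mean(0),M
th,t,M=fit(P,Q); print("yaw",th,"nest",t)
for l,p,q in zip(L,P,Q): print(l,((q-t-M@p)*1e3).round(1))
for n in S:
    k=lambda p:proj(S[n],[[*(t+M@np.array(p[:2])),p[2]]])[0].round(1).tolist()
    print(n,"corners cover",[k((x,y,.0575)) for x,y in((.093,.107),(.093,-.107),(-.108,-.107),(-.108,.107))])
E
```

```text
top pins [[0.5875, 0.2325], [0.5696, 0.2663], [0.5168, 0.2695]]
scene pins [[0.5895, 0.2355], [0.5752, 0.2695], [0.5179, 0.2725]]
scene key [259.4        220.43333333] [0.4571646  0.18155279 0.0845    ]
scene black [203. 202.] [246. 236.] [[221, 202], [203, 220], [226, 236], [246, 218], [242, 216], [230, 229], [225, 227], [229, 230], [224, 232], [220, 226], [207, 220], [225, 205]]
top key [270.23809524 231.76190476] [0.45887182 0.18189473 0.0845    ]
top black [221. 234.] [253. 259.] [[223, 234], [221, 256], [251, 259], [253, 237], [249, 258], [236, 258], [223, 254]]
top bar [[0.38820426926094725, 0.31455439995823997], [0.3835613895412925, 0.23455161989571663]] 0.08013738921267441
scene bar [[0.3896361725505053, 0.3159246948367564], [0.3844924828560817, 0.23616353320146666]] 0.07992684435834643
yaw -0.05559227759532242 nest [0.54307607 0.23664153]
toppin [-0.5 -1.6]
toppin [-3.2 -1.7]
toppin [-0.2 -1.6]
scenepin [1.5 1.4]
scenepin [2.3 1.5]
scenepin [0.9 1.4]
scenekey [-0.7  0.3]
topkey [1.  0.6]
topbar [-1.1 -0.8]
scenebar [0.1 0.7]
scene corners cover [[256.4, 163.2], [314.1, 195.9], [267.5, 242.3], [208.2, 202.7]]
top corners cover [[219.7, 170.1], [292.2, 176.6], [286.2, 244.3], [211.0, 237.4]]
```

The fit is consistent to about 2 mm: nest near (0.543, 0.237) with yaw about -0.057. Plate_b is at (0.5007, -0.031) with its long axis at 18°, and plate_c at (0.431, -0.2055) at 12°. Both measure about 80x57 mm. I'll turn the key now.

```bash
cat >> h.py <<'E'
YAW=-0.057; NEST=np.array([.5431,.2366,.012])
def mag(x,y,z): # nest frame -> world
    c,s=np.cos(YAW),np.sin(YAW); return NEST+[c*x-s*y,s*x+c*y,z]
def bestq(r,p,th):
    j0=np.array(r.read_state()["joints"]); c=[]
    for k in(0,np.pi):
        q=down(th+k); j=r.inverse_kinematics(p,q)
        if j is not None: c.append((abs(np.array(j)-j0).max(),q,np.round(j,2)))
    return min(c,key=lambda a:a[0])
E
python3 - <<'E'
from h import *
from workcell import r
k=mag(-.082,-.06,0); k[2]=.068
_,q,j=bestq(r,k,YAW+np.pi/2); print(k,j)
th0=R.from_quat(q)
qs=[(R.from_euler('z',-a)*th0).as_quat() for a in(.52,1.04,1.56)]
print([r.inverse_kinematics(k,x) for x in qs])
r.move_pose(k+[0,0,.07],q); r.gripper_to(.04)
print(r.line_to(k,max_force=8)); r.gripper_to(.0); s=r.read_state(); print(s["gripper_width"],s["force"],s["position"])
for x in qs: r.line_to(k,frame=x); s=r.read_state(); print(s["torque"],s["force"],s["joints"][5],s["time"])
E
```

```text
[0.45781502 0.18136891 0.068     ] [ 0.14  0.23  1.94 -0.    0.97 -1.38]
[array([ 1.35630062e-01,  2.32695431e-01,  1.93608626e+00, -4.44089210e-16,
        9.72810959e-01, -8.58166265e-01]), array([ 1.35630062e-01,  2.32695431e-01,  1.93608626e+00, -4.44089210e-16,
        9.72810959e-01, -3.38166265e-01]), array([ 1.35630062e-01,  2.32695431e-01,  1.93608626e+00, -4.44089210e-16,
        9.72810959e-01,  1.81833735e-01])]
False
0.008722875203820167 [0.0189853  5.38010989 2.87069906] [0.45822482 0.18208346 0.06850516]
[ 0.50269774  0.25716089 -0.01030234] [-1.17494232  3.64156142  4.89597197] -0.8604361867661234 4.5417
[ 0.22633715  0.50674891 -0.03149846] [-1.63731608  1.36972542  6.97464459] -0.3404856569868976 5.2083
[ 0.1706263   0.79186995 -0.05134707] [-4.76924251  0.4442247   8.81793583] 0.17950128486026512 5.875
```

```bash
python3 - <<'E'
from h import *
from workcell import r, viewer
s=r.read_state(); p=s["position"]
r.gripper_to(.04); r.line_to(p+[0,0,.08])
H=(.093,.0,.0405)
def bar(f,dz=0): return mag(H[0]-.251*np.cos(f)+.009*np.sin(f),.03,H[2]+.251*np.sin(f)+.009*np.cos(f)-r.hold_point_z+dz)
b=bar(0); _,q,j=bestq(r,b,YAW); print(b,j)
for f in(1.5,1.9,2.1): print(f,bar(f),r.inverse_kinematics(bar(f),q))
r.move_pose(bar(0,.08),q)
sn=viewer.snapshot("top"); cv2.imwrite("pics/key.png",cv2.resize(sn["color"][190:260,200:300,::-1],None,fx=6,fy=6,interpolation=cv2.INTER_CUBIC))
print(r.line_to(b,max_force=8)); r.gripper_to(0); s=r.read_state(); print(s["gripper_width"],s["force"],s["position"])
for f in(.05,.12): 
    print(r.line_to(bar(f),max_speed=.08,max_force=25)); print(r.read_state()["force"],r.read_state()["time"])
E
```

```text
[0.38706568 0.2755524  0.0428    ] [ 0.37  0.25  1.99 -0.    0.91  0.43]
1.5 [0.62889471 0.2617532  0.28480788] [ 2.20597448e-01  3.84044095e-01  1.26093783e+00 -4.44089210e-16
  1.49661073e+00  2.77597448e-01]
1.9 [0.7271748  0.25614516 0.26841172] [ 1.85279667e-01  6.04157655e-01  9.83464766e-01 -4.44089210e-16
  1.55397023e+00  2.42279667e-01]
2.1 [0.77192488 0.25359164 0.24592194] [ 1.71915855e-01  7.21262952e-01  8.48717398e-01 -4.44089210e-16
  1.57161230e+00  2.28915855e-01]
False
0.008212187862214946 [-3.66853014 -0.07033155  5.88802204] [0.38657159 0.27575375 0.04324249]
False
[-2.58991767  1.87273798 -0.78624867] 9.3583
False
[-3.05190666  3.08849304 -1.31237149] 9.725
```

View pics/key.png

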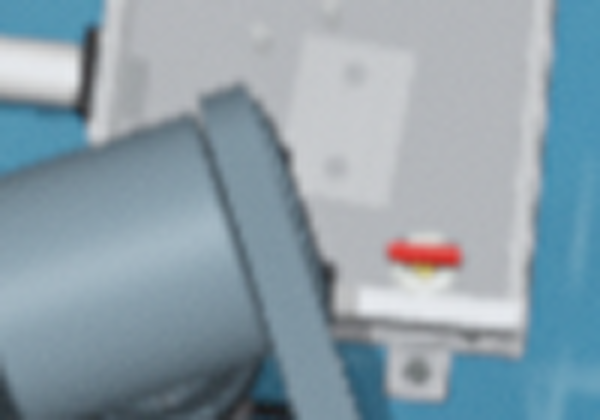

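The key lies crosswise at (425,253), so it is turned. The cover is already rising with little force, so I'll swing it on.

```bash
python3 - <<'E'
from h import *
from workcell import r, viewer
H=(.093,.0,.0405)
def bar(f,dz=0): return mag(H[0]-.251*np.cos(f)+.009*np.sin(f),.03,H[2]+.251*np.sin(f)+.009*np.cos(f)-r.hold_point_z+dz)
for f in np.linspace(.12,2.0,12)[1:]:
    hit=r.line_to(bar(f),max_speed=.15,max_force=30); s=r.read_state(); print(round(f,2),hit,s["force"].round(1),(s["position"]-bar(f)).round(4),round(s["gripper_width"],4))
    if hit: break
if not hit:
    r.gripper_to(.04); p=r.read_state()["position"]; r.line_to(p+[0,0,.07]); r.line_to(p+[-.22,-.15,.07],max_speed=.4)
    for n in("scene","top"):
        sn=viewer.snapshot(n); c=sn["color"]; cv2.imwrite(f"pics/open_{n}.png",cv2.resize(c[150:275,190:390,::-1] if n=="top" else c[150:270,180:340,::-1],None,fx=4,fy=4,interpolation=cv2.INTER_CUBIC))
print(r.read_state()["time"])
E
```

```text
0.29 False [-3.5  3.   1.1] [-0.0001  0.0001  0.0005] 0.0083
0.46 False [-2.1  1.6 -0.5] [0.0006 0.     0.0004] 0.008
0.63 False [ 5.9  3.4 -5.6] [ 0.001   0.     -0.0003] 0.0077
0.8 False [ 7.8  3.6 -9.7] [ 0.0008 -0.0001 -0.0017] 0.0075
0.97 False [  8.6   4.  -12.5] [ 0.     -0.0001 -0.0033] 0.0073
1.15 False [  6.    3.6 -12.4] [-0.0008 -0.     -0.0044] 0.0073
1.32 False [  4.1   3.3 -15.1] [-0.0013 -0.0001 -0.005 ] 0.0066
1.49 False [  1.7   3.  -23.1] [-0.0018 -0.0002 -0.005 ] 0.0072
1.66 False [ -1.1   1.8 -27.6] [-0.0023 -0.0002 -0.0039] 0.0076
1.83 False [ -5.8   0.6 -26.8] [-0.0025 -0.0002 -0.0027] 0.0075
2.0 False [ -8.3  -0.5 -21.2] [-0.0025 -0.0002 -0.0016] 0.0076
16.8583
```

View pics/open_scene.png

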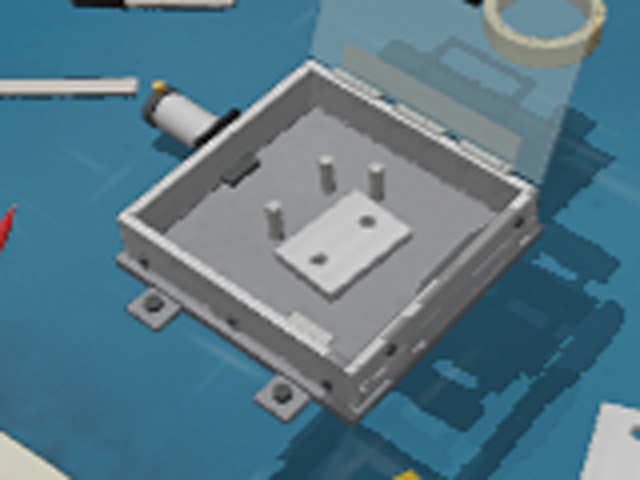

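View pics/open_top.png

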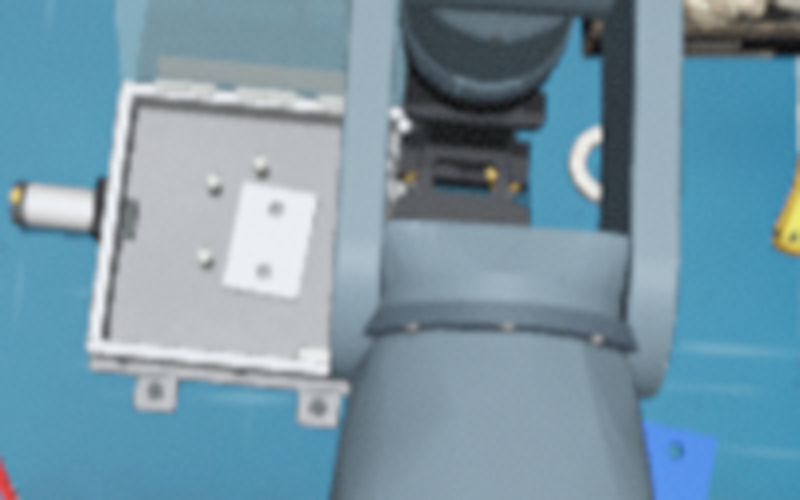

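The cover stands open. In the open top crop, the pin tops are at (261,163), (213,180) and (204,254), with plate_a at (270,240). In the open scene crop, the pin tops are at (376,166), (326,159) and (274,206).

```bash
python3 - <<'E'
from h import *
from workcell import viewer
S={n:viewer.snapshot(n) for n in("scene","top")}
tc=lambda p:(np.array(p,float)+.5)/4-.5+[190,150]
sc=lambda p:(np.array(p,float)+.5)/4-.5+[180,150]
inv=R.from_euler('z',-YAW)
D={"top":(tc([[261,163],[213,180],[204,254]]),tc([[244,183],[317,196],[297,297],[223,287]])),"scene":(sc([[376,166],[326,159],[274,206]]),sc([[359,191],[411,231],[331,297],[275,254]]))}
for n in S:
    w=onplane(S[n],D[n][0],.046); print(n,(inv.apply(w-NEST)*1e3)[:,:2].round(1).tolist())
    w=onplane(S[n],D[n][1],.022); m=(inv.apply(w-NEST)*1e3)[:,:2]; print(" A",m.round(1).tolist(),m.mean(0))
    print(" yaw",[np.arctan2(*(m[i]-m[j])[::-1]).round(3) for i,j in((0,3),(1,2))])
E
```

```text
scene [[44.8, 0.2], [27.8, 32.8], [-28.7, 32.0]]
 A [[34.8, 8.8], [28.6, -44.7], [-51.6, -38.9], [-47.1, 16.9]] [ -8.84385291 -14.48646672]
 yaw [np.float64(-0.098), np.float64(-0.072)]
top [[44.2, -1.3], [28.0, 32.3], [-27.8, 32.6]]
 A [[34.1, 11.5], [29.3, -43.8], [-48.4, -36.7], [-46.1, 18.3]] [ -7.7721423  -12.65671368]
 yaw [np.float64(-0.085), np.float64(-0.091)]
```

```bash
python3 - <<'E'
from h import *
from workcell import r, viewer
s=viewer.snapshot("top")
tc=lambda p:(np.array(p,float)+.5)/3.3-.5+[185,150]
for c in([[480,214],[541,198],[567,284],[505,300]],[[680,293],[741,283],[763,373],[701,383]]):
    w=onplane(s,tc(c),.01)[:,:2]; print(w.mean(0),[np.degrees(np.arctan2(*(w[i]-w[j])[::-1])).round(1) for i,j in((0,3),(1,2))])
# A
th=YAW+np.pi/2; a=mag(-.0083,-.0135,.003); _,q,j=bestq(r,a,th-.087); print(j)
r.move_pose(a+[0,0,.09],q); r.gripper_to(.075)
hit=r.line_to(a,max_force=12,max_speed=.1); print(hit,r.read_state()["position"]-a)
r.gripper_to(0); s=r.read_state(); print(s["gripper_width"],s["force"])
t=mag(-.004,-.004,.003); q2=(R.from_euler('z',.087)*R.from_quat(q)).as_quat()
print(r.line_to(t,frame=q2,max_speed=.04,max_force=20)); s=r.read_state(); print(s["force"],s["position"]-t,s["time"])
r.gripper_to(.068); r.line_to(t+[0,0,.1],max_speed=.25); print(r.read_state()["time"])
E
```

```text
[ 0.50052438 -0.03249739] [np.float64(16.5), np.float64(16.6)]
[ 0.43114442 -0.20882051] [np.float64(11.9), np.float64(11.9)]
[ 0.19  0.48  1.72 -0.    0.93 -1.24]
False [0.00062723 0.00014859 0.00067911]
0.05554792291534255 [-0.37132574  0.41734505  3.08855904]
False
[ 0.95628639 -0.447634    4.96912035] [0.00078174 0.00017373 0.0006184 ] 20.7167
21.6583
```

```bash
python3 - <<'E'
from h import *
from workcell import r, viewer
th=YAW+np.pi/2
for name,p,ang,z in(("B",[.5007,-.0318,.003],np.radians(17.3),.0130),("C",[.431,-.207,.003],np.radians(11.9),.0230)):
    p=np.array(p); _,q,j=bestq(r,p,ang+np.pi/2); print(name,j)
    r.move_pose(p+[0,0,.12],q); r.gripper_to(.08)
    if r.line_to(p,max_force=12,max_speed=.12): print("hit",r.read_state()["position"]-p); break
    r.gripper_to(0); s=r.read_state(); print(s["gripper_width"],s["grip_force"])
    if abs(s["gripper_width"]-.0555)>.003: break
    dz=s["position"][2]-.003
    r.line_to(p+[0,0,.14],max_speed=.25)
    t=mag(-.004,-.004,z+.0008); _,q,j=bestq(r,t,th); print(j)
    r.move_pose(t+[0,0,.09],q)
    hit=r.line_to(t,max_force=10,max_speed=.08); s=r.read_state(); print(hit,s["force"],s["position"]-t,dz)
    r.gripper_to(.068); r.line_to(t+[0,0,.1],max_speed=.25); print(r.read_state()["time"])
E
```

```text
B [-0.3   0.38  1.92  0.    0.84 -2.17]
0.05535539436372715 29.990749061107635
[ 0.21  0.48  1.7  -0.    0.96 -1.31]
True [-0.02797866 -0.6139197   5.558792  ] [-0.00067608 -0.00014904 -0.00040231] 0.0003894859939314035
28.5583
C [-0.7   0.34  1.98  0.    0.82 -2.48]
0.055071339835566044 29.996039271354675
[ 0.21  0.46  1.7  -0.    0.98 -1.31]
False [-0.16711226 -0.27084713 -1.44283458] [0.00052552 0.00013631 0.00046855] 0.0003839783453936261
36.825
```

```bash
cat >> h.py <<'E'
def push(r,a,b,f,v=.02):
    r.move_pose(a+[0,0,.07],bestq(r,a,YAW+np.pi/2)[1]) ; r.line_to(a,max_speed=.12)
    hit=r.line_to(b,max_speed=v,max_force=f); s=r.read_state()
    R_=R.from_euler('z',-YAW); print("hit",hit,"F",R_.apply(s["force"]).round(1),"pos",(R_.apply(s["position"]-NEST)*1e3).round(2),"t",s["time"])
    return hit
E
python3 - <<'E'
from h import *
from workcell import r
r.gripper_to(0)
push(r,mag(0,-.058,.004),mag(0,-.040,.004),20)
r.dwell(.2); s=r.read_state(); print(R.from_euler('z',-YAW).apply(s["force"]))
E
```

```text
hit False F [ -1.8 -14.3   5.9] pos [  0.14 -42.65   4.18] t 40.05
[ -1.27500043 -15.12449364   5.79937951]
```

```bash
python3 - <<'E'
from h import *
from workcell import r
I=R.from_euler('z',-YAW)
def st(l):
    s=r.read_state(); print(l,I.apply(s["force"]).round(1),(I.apply(s["position"]-NEST)*1e3).round(2),round(s["time"],2))
print(r.line_to(mag(0,-.0375,.004),max_speed=.01,max_force=7)); r.dwell(.2); st("y")
r.line_to(mag(0,-.060,.004),max_speed=.1); st("back")
# end push
r.line_to(mag(0,-.060,.075),max_speed=.25)
push(r,mag(-.066,0,.004),mag(-.046,0,.004),16); r.dwell(.1); st("x")
E
```

```text
True
y [-0.1 -2.   1.8] [  0.   -43.     3.85] 40.67
back [-0.3  0.9  0.1] [ -0.34 -60.41   3.69] 40.98
hit True F [-0.4  0.5 -0.3] pos [-51.53  -0.16   3.33] t 43.4
x [-0.2 -0.   0.5] [-51.78  -0.23   3.09] 43.5
```

```bash
python3 - <<'E'
from h import *
from workcell import r, viewer
r.line_to(mag(-.07,0,.004),max_speed=.1); r.line_to(mag(-.07,0,.09),max_speed=.3); r.line_to(mag(-.17,-.12,.15),max_speed=.4)
ims=[]
for n,(y0,x0) in(("scene",(180,225)),("top",(180,220))):
    c=viewer.snapshot(n)["color"]; ims.append(cv2.resize(c[y0:y0+60,x0:x0+65,::-1],None,fx=6,fy=6,interpolation=cv2.INTER_CUBIC))
cv2.imwrite("pics/pile.png",np.hstack(ims)); print(r.read_state()["time"])
E
```

```text
44.9583
```

View pics/pile.png

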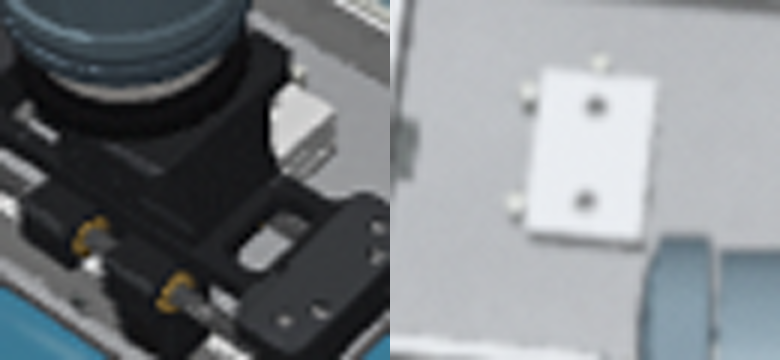

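The picture shows the pile square beside the side pins, at (530,95) and (515,205), with its rear edge at the end pin (600,62). I'll measure it, then push the end again with a gentle steady press.

```bash
python3 - <<'E'
from h import *
from workcell import r, viewer
s=viewer.snapshot("top"); I=R.from_euler('z',-YAW)
px=(np.array([[154,68],[268,78],[254,243],[140,232]])+.5)/6-.5+[220,180]
m=(I.apply(onplane(s,px,.042)-NEST)*1e3)[:,:2]; print(m.round(1).tolist(),m.mean(0))
def st(l):
    s=r.read_state(); print(l,I.apply(s["force"]).round(1),(I.apply(s["position"]-NEST)*1e3).round(2),round(s["time"],2))
a=mag(-.066,0,.004)
r.move_pose(a+[0,0,.07],bestq(r,a,YAW+np.pi/2)[1]); r.line_to(a,max_speed=.12); st("start")
for x in(.053,.0515,.0505,.0495,.0485):
    h=r.line_to(mag(-x,0,.004),max_speed=.015,max_force=26); r.dwell(.1); st(f"x{x} {h}")
    F=I.apply(r.read_state()["force"])
    if h or F[0]<-15: break
E
```

```text
[[40.9, 27.0], [41.2, -29.2], [-41.6, -30.8], [-41.5, 24.6]] [-0.24972148 -2.08904347]
start [0.7 0.6 0.8] [-65.36  -0.08   4.85] 46.48
x0.053 False [-0.4  0.2  0.4] [-53.11   0.     3.98] 47.59
x0.0515 False [0.1 0.5 0.2] [-51.45  -0.     4.03] 47.94
x0.0505 False [-4.5 -0.4  2. ] [-5.107e+01 -4.000e-02  3.870e+00] 48.29
x0.0495 False [-8.1  0.1  5.3] [-5.109e+01 -4.000e-02  3.750e+00] 48.64
x0.0485 False [-11.1   0.2   9.3] [-5.106e+01 -4.000e-02  3.700e+00] 48.99
```

```bash
cat >> h.py <<'E'
def press(r,fn,steps,ax,lim):
    I=R.from_euler('z',-YAW)
    for v in steps:
        h=r.line_to(fn(v),max_speed=.015,max_force=26); r.dwell(.1); s=r.read_state(); F=I.apply(s["force"])
        print(v,h,F.round(1),(I.apply(s["position"]-NEST)*1e3).round(2),round(s["time"],2))
        if h or -F[ax]>lim: break
E
python3 - <<'E'
from h import *
from workcell import r
press(r,lambda x:mag(x,0,.004),(-.0475,-.0465,-.0455),0,17)
r.line_to(mag(-.066,0,.004),max_speed=.15); r.line_to(mag(-.066,0,.07),max_speed=.3)
a=mag(0,-.056,.004); r.move_pose(a+[0,0,.07],bestq(r,a,YAW+np.pi/2)[1]); r.gripper_to(0); r.line_to(a,max_speed=.15)
press(r,lambda y:mag(0,y,.004),(-.0435,-.042,-.041,-.040,-.039,-.038,-.037,-.036),1,21)
E
```

```text
-0.0475 False [-14.5  -1.1  10.9] [-51.05  -0.06   3.58] 49.34
-0.0465 False [-17.4  -1.1  15.7] [-51.01  -0.09   3.53] 49.69
-0.0435 False [ 0.3  0.4 -0.4] [-2.000e-02 -4.353e+01  3.940e+00] 52.7
-0.042 False [ 0.2 -4.7  0.4] [  0.14 -42.81   3.95] 53.05
-0.041 False [-0.3 -9.1  1.8] [  0.17 -42.7    3.99] 53.4
-0.04 False [ -0.6 -14.1   3.5] [  0.13 -42.63   3.95] 53.75
-0.039 False [ -1.2 -18.1   3.9] [  0.2  -42.56   4.  ] 54.1
-0.038 False [ -0.8 -22.4   5.8] [  0.18 -42.53   4.01] 54.45
```

```bash
python3 - <<'E'
from h import *
from workcell import r, viewer
r.line_to(mag(0,-.056,.004),max_speed=.1); r.line_to(mag(0,-.056,.09),max_speed=.3); r.line_to([.38,-.15,.2],max_speed=.5)
ims=[]
for n,(y0,x0) in(("scene",(180,235)),("top",(180,220))):
    s=viewer.snapshot(n); c=s["color"]; ims.append(cv2.resize(c[y0:y0+55,x0:x0+55,::-1],None,fx=7,fy=7,interpolation=cv2.INTER_CUBIC))
    print(n,proj(s,[mag(0.045,0,.034),mag(.028,.033,.034),mag(-.028,.033,.034)]+[mag(x,y,.03) for x,y in((.04,.028),(.04,-.028),(-.04,-.028),(-.04,.028))]).__sub__([x0,y0]).__mul__(7).round(0).tolist())
cv2.imwrite("pics/pile2.png",np.hstack(ims)); print(r.read_state()["time"])
E
```

```text
scene [[271.0, 78.0], [183.0, 65.0], [91.0, 146.0], [212.0, 61.0], [317.0, 123.0], [187.0, 243.0], [81.0, 176.0]]
top [[241.0, 70.0], [158.0, 102.0], [143.0, 232.0], [174.0, 78.0], [307.0, 91.0], [287.0, 276.0], [153.0, 264.0]]
56.3667
```

View pics/pile2.png

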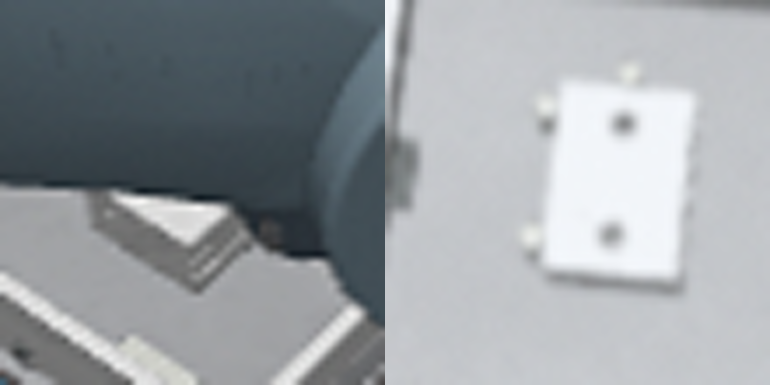

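The scene view shows a thin bright ledge on the right face at about (215,255), so a lower plate may stick out slightly in -y. I'll squeeze the pile flush between the pads, with the left finger between the pins, and press it home again while gripped.

```bash
python3 - <<'E'
from h import *
from workcell import r, viewer
I=R.from_euler('z',-YAW); t=mag(0,-.0008,.004)
q=bestq(r,t,YAW+np.pi/2)[1]; r.move_pose(t+[0,0,.07],q); r.gripper_to(.07)
h=r.line_to(t,max_force=10,max_speed=.1); print("down",h,r.read_state()["time"])
if not h:
    r.gripper_to(0); s=r.read_state(); print(s["gripper_width"],I.apply(s["force"]).round(1),(I.apply(s["position"]-NEST)*1e3).round(2))
    for y in(.0012,.0032,.0045,.0055):
        h=r.line_to(mag(0,y,.004),max_speed=.02,max_force=24); s=r.read_state(); F=I.apply(s["force"]); print(y,h,F.round(1),(I.apply(s["position"]-NEST)*1e3).round(2),s["time"])
        if h or F[1]<-17 or s["time"]>64: break
print(r.read_state()["gripper_width"])
E
```

```text
down False 59.9167
0.05601670646065768 [-0.8  0.5  4.8] [ 0.62 -0.51  4.87]
0.0012 False [-1.2 -4.1  6.1] [0.61 0.52 4.87] 60.525
0.0032 False [ -1.  -11.9   9.5] [0.68 0.98 4.94] 60.775
0.0045 False [ -3.2 -17.2  11.3] [0.62 1.01 4.93] 61.025
0.055637668151856154
```

```bash
python3 - <<'E'
from h import *
from workcell import r, viewer
I=R.from_euler('z',-YAW)
def st(l):
    s=r.read_state(); print(l,I.apply(s["force"]).round(1),(I.apply(s["position"]-NEST)*1e3).round(2),round(s["time"],2))
r.line_to(mag(.002,.002,.004),max_speed=.02); st(1)
h=r.line_to(mag(.0045,.002,.004),max_speed=.02,max_force=18); st(h)
r.line_to(mag(.001,.001,.004),max_speed=.03); st("ease")
r.gripper_to(.068); r.line_to(mag(.0006,.001,.10),max_speed=.2); r.move_pose([.45,.0,.25],r.read_state()["orientation"]); st("up")
ims=[]
for n,(y0,x0) in(("scene",(180,235)),("top",(180,220))):
    s=viewer.snapshot(n); ims.append(cv2.resize(s["color"][y0:y0+55,x0:x0+55,::-1],None,fx=7,fy=7,interpolation=cv2.INTER_CUBIC))
cv2.imwrite("pics/pile3.png",np.hstack(ims)); print(r.read_state()["time"])
E
```

```text
1 [-9.3 -7.1 14.5] [0.67 0.92 4.85] 61.33
False [-18.   -7.1  20.9] [0.75 0.88 4.73] 61.61
ease [-3.9 -2.2 10.8] [0.49 0.78 4.76] 61.88
up [ 0.2 -0.7  0.4] [ -79.53 -241.02  237.14] 64.02
64.1167
```

View pics/pile3.png

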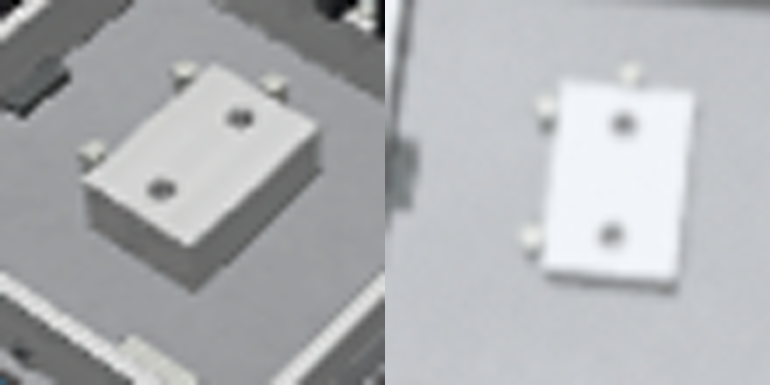

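The pile is now flush, with no ledge visible, and it touches all three pins in both views: (185,72), (275,85) and (92,152) in the scene half.

```bash
python3 -c "
from workcell import r
print(r.finish_job())"
```

```text
the job is handed in; nothing more can be done
None
```

I handed the job in at about 64 s of the 72 s allowed; the hand-in call returned no verdict. The key is turned and the cover stands open, with the three plates flush and pressed home against the side and end stops; the screwdriver, ring gauge and caliper were never approached.

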